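Flag the loose filter housing knob

TASK

One of the two filter housings on the bench has a loose knob. Find it by twisting a knob about an eighth of a turn clockwise (seen from above) and letting go: a tight one springs back, the loose one stays turned. Leave the loose knob turned like that, and only then set the red flag upright, wholly on the blue pad of that same stand, without dropping it.

Things in the scene. Friction and masses are not known exactly. Their poses are not given: they have to be found in the camera images.
- stand_p: Fixed filter stand, one of two alike: white base plate 240 x 110 x 8 mm carrying a round steel housing (diameter 72, top 45 mm above the bench) with a black bar knob on top. Origin: on the knob's vertical axis, at bench level; x points from the blue pad to the knob, z up. Blue pad 84 x 84 mm, centre at x = -130 mm, y = 0, top 10 mm above the bench.
- stand_q: Fixed filter stand, one of two alike: white base plate 240 x 110 x 8 mm carrying a round steel housing (diameter 72, top 45 mm above the bench) with a black bar knob on top. Origin: on the knob's vertical axis, at bench level; x points from the blue pad to the knob, z up. Blue pad 84 x 84 mm, centre at x = -130 mm, y = 0, top 10 mm above the bench.
- knob_p (a joint): Angle of the knob on stand_p: 0 at the start, grows clockwise seen from above, stops at 0 and 1.5. Its black bar, 52 mm long and 12 thick, 54 to 84 mm above the bench, lies along the stand's x at 0. A loose knob turns at about 0.03 N m and stays where left.
- knob_q (a joint): The same for stand_q; bar and angles as knob_p. Nothing to be seen tells which is loose, and it may be on the left or the right. The tight one breaks away at about 0.1 N m, takes 0.24 N m at 0.7 rad and springs back to 0 when let go. A pinch of about 25 N on the bar turns either.
- red_flag: Loose red plastic marker, about 80 g (a green one of the same shape is a bystander): foot 45 x 45 x 12 mm with an upright tab on it across the middle, 45 mm wide along its y, 10 mm thick along its x, from 12 to 58 mm high, to be gripped across its thickness. Origin: centre of the underside, z up.
There are look-alikes about, which are no part of the job. Leave any orange, pink or purple look-alike of the red_flag alone.

How it is judged:
On the way, in this order (a step that is already met when the one before it is completed fails the run):
1. the loose knob has been twisted clockwise by more than 0.35 rad, let go, and stays turned (((value of joint knob_p above 0.35 rad and value of joint knob_q below 0.12 rad and velocity of joint knob_p between -0.1 and 0.1 rad/s and contact force between the fingers and stand_p below 0.1 N) or (value of joint knob_q above 0.35 rad and value of joint knob_p below 0.12 rad and velocity of joint knob_q between -0.1 and 0.1 rad/s and contact force between the fingers and stand_q below 0.1 N))), for 0.3 s.
2. then the red flag stands released on the blue pad of the stand whose knob stayed turned (((value of joint knob_p above 0.35 rad and value of joint knob_q below 0.12 rad and velocity of joint knob_p between -0.1 and 0.1 rad/s and contact force between the fingers and stand_p below 0.1 N and x of red_flag in the frame of stand_p between -0.15 and -0.11 m and y of red_flag in the frame of stand_p between -0.02 and 0.02 m and z of red_flag in the frame of stand_p between 0.007 and 0.014 m and angle between red_flag's own z axis and vertical below 0.17 rad and linear speed of red_flag below 0.03 m/s and contact force between the fingers and red_flag below 0.1 N) or (value of joint knob_q above 0.35 rad and value of joint knob_p below 0.12 rad and velocity of joint knob_q between -0.1 and 0.1 rad/s and contact force between the fingers and stand_q below 0.1 N and x of red_flag in the frame of stand_q between -0.15 and -0.11 m and y of red_flag in the frame of stand_q between -0.02 and 0.02 m and z of red_flag in the frame of stand_q between 0.007 and 0.014 m and angle between red_flag's own z axis and vertical below 0.17 rad and linear speed of red_flag below 0.03 m/s and contact force between the fingers and red_flag below 0.1 N))), for 0.2 s.
At the end, for the whole second after the job is handed in: The loose knob rests turned clockwise by more than 0.35 rad and the other is back within 0.12 rad of 0; the red flag stands released, at rest, upright within 10 degrees, on the blue pad of the loose knob's stand, its centre within 20 mm of the pad's centre along each side (((value of joint knob_p above 0.35 rad and value of joint knob_q below 0.12 rad and velocity of joint knob_p between -0.1 and 0.1 rad/s and contact force between the fingers and stand_p below 0.1 N and x of red_flag in the frame of stand_p between -0.15 and -0.11 m and y of red_flag in the frame of stand_p between -0.02 and 0.02 m and z of red_flag in the frame of stand_p between 0.007 and 0.014 m and angle between red_flag's own z axis and vertical below 0.17 rad and linear speed of red_flag below 0.03 m/s and contact force between the fingers and red_flag below 0.1 N) or (value of joint knob_q above 0.35 rad and value of joint knob_p below 0.12 rad and velocity of joint knob_q between -0.1 and 0.1 rad/s and contact force between the fingers and stand_q below 0.1 N and x of red_flag in the frame of stand_q between -0.15 and -0.11 m and y of red_flag in the frame of stand_q between -0.02 and 0.02 m and z of red_flag in the frame of stand_q between 0.007 and 0.014 m and angle between red_flag's own z axis and vertical below 0.17 rad and linear speed of red_flag below 0.03 m/s and contact force between the fingers and red_flag below 0.1 N))); the robot touches nothing.
It fails at once if the red flag is dropped or thrown: it moves faster than 0.7 m/s while not held (a fall of about 25 mm) (contact force between the fingers and red_flag below 0.05 N and linear speed of red_flag above 0.7 m/s).
It also fails if it takes over 67 s, if anything falls off the work surface, if the arm or the gripper's body presses on something with over 40 N, if the wrist force passes 120 N, or if a joint passes its speed limit or range.

ROBOT

A 6-joint arm with a two-finger parallel gripper is mounted at the origin on the work surface. World frame = base frame: x ahead of the robot, y to its left, z up, the work surface at z = 0. Lengths are in m, angles in rad, forces in N, time in s.
With the tool pointing down it reaches from about 0.375 to 0.975 m from the base axis. Payload 3.8 kg.
Tool frame: the origin (TCP) lies on the centre line of the jaws, within the pads' length; the fingertips stand 14 mm ahead of it and the grasp point (between the pads) lies 5 mm behind it; z points along the fingers, y is the line along which they close (so a half turn about z gives the same grasp; the last joint's range is limited). The gripper opens to 85 mm and grips with 20 to 120 N. Pads are 22 mm wide; open, the fingers measure 114 mm over their backs; the gripper's body (76 mm by 85 mm) begins 54 mm behind the grasp point. The pads swing forward as they close: fully open they stand 13 mm farther back than shut.
Start: joints at [-1.329, 0.264, 1.604, -0, 1.274, -0.037], TCP at [0.186, -0.649, 0.245] pointing down, gripper open.
Joint ranges: [-2.63, 2.63], [-0.94, 2.18], [0.31, 2.57], [-1.31, 4.45], [0, 2.66], [-2.55, 2.55]. Speed limits (rad/s): [2.57, 2.57, 3.14, 3.14, 3.14, 3.14].

INTERFACE

Orientations are given as a rotation vector (axis times angle).
In Python, from workcell import bot, eyes, spot_in gives the robot as it stands.
- The arm moves only by the tool carry_out, never from a script. Its argument "series" is text: rows parted by semicolons, each of 4 numbers parted by spaces: the shift along the world's x, y, z in m, then the turn about the world's z in degrees. In form: tx ty tz roll; .... A call has 1 to 20 rows; each row shifts and turns the commanded pose from where the row before left it; what a row does not reach is not made up. A row lasts 1/8 s, in which the tool goes at most 62.5 mm and 10.7 degrees, less where a joint would pass 70% of its speed; a pose out of reach is approached as far as the arm can. A call is refused whole if a number of a shift passes 0.0625 or a number of a turn 10.7, either way. A call with a gripper value outside its range is refused whole. "jaw" is the gripper command: -1 is shut, 1 is fully open, values between are in proportion, set as the call begins (left out, the last holds). The fingers move at their own pace and stop on an object; "grip_force" is the grip in N (left out, the last holds). Time passes only in rows, so rows that do not move let the fingers close. It gives the time, the measured TCP pose, the force, the opening and the grip force at its end, in the units of the state.
- bot.read_state(): the state, without advancing time (a new reading comes with each control period).
- eyes.read_camera(name): name is "scene" or "top" or "wrist"; returns (picture, depth): 480x640x3 uint8, blue, green, red; 480x640 float32, m along the optical axis (not along the pixel's ray), 0 where there is no reading.
- eyes.get_calibration(name): a dict with "K" (3x3 intrinsics, pixels), "position" and "rotation" of the camera in the world; the wrist camera has in their place "T_tool_cam" (4x4, takes a point from camera to tool coordinates, whose origin is the TCP and whose axes are the flange's). Camera axes: x right, y down, z forward; pixel columns grow to the right and rows downward; lengths in m; the calibration is good to about 2 mm. A picture is of the moment at which its call begins: read the wrist's pose just before it. get_calibration takes no time and is no camera call.
- bot.finish_job(): hands the job in; it is judged then, once.
Trained networks look in the newest picture that a camera, given by its name, has taken for a name from the list of things; names that differ only in an ending like _2 or _b are one class to them, and where a whole thing is asked for, a point or a joint stands for the part that bears it (a point fixed in the world has none). Each returns a list of dicts, best first, with "score" (0 to 1); they miss things now and then, are a little off and sometimes report something else, mostly with a low value. They report only what shows in the picture. A call takes as long as a camera call. They do not tell look-alikes from the thing itself.
- spot_in(camera, target): "rect" ([centre column, centre row, width, height] in pixels, round what is visible of it).
The state is a dict: "time": time; "q": joint angles; "joint_vel": joint speeds; "joint_torque": joint torques, N m; "tool_pos": TCP position; "tcp_rot": TCP orientation; "wrist_force": force on the tool from outside, world axes, zero at the start; "torque": the same for the moment, N m; "width": opening from 0.0 (shut) to 1.0 (fully open); "grip_force": force on a finger pad.
Only numpy, scipy, OpenCV 4.12 (cv2) and the standard library are available. Lean on these libraries where they do the work, as an engineer would, in place of code of your own. Each camera call takes 0.05 s, during which the arm holds its last target. There are 200 camera calls.

## Working session

There is one attempt and no reset: what is moved stays moved. The work goes in short steps, Python scripts to look and compute and a tool call to move; the robot and the scene stay as the last step left them, time stands still between calls to the robot, and variables do not carry over. Pictures are saved under pics/ and viewed, at most 10 in all, crops included, and the job is handed in when it is done.

Besides the shell and the picture viewer there is one more tool, called after ">>>" by a JSON object that holds its "name" and its "arguments". carry_out: Moves the arm, as the interface text tells. Its arguments: {"type":"object","properties":{"series":{"type":"string"},"jaw":{"type":"number"},"grip_force":{"type":"number"}},"required":["series"]}

```bash
mkdir -p pics; python3 - <<'E'
from workcell import bot, eyes, spot_in
import cv2,numpy as np
s=bot.read_state();print(s)
for n in("top","scene"):
    p,d=eyes.read_camera(n);cv2.imwrite(f"pics/{n}1.png",p);np.save(f"{n}1.npy",d);c=eyes.get_calibration(n);print(n,c)
    for t in("stand_p","red_flag"):print(t,[(np.round(r["rect"]),round(r["score"],2)) for r in spot_in(n,t)])
E
```

```text
{'time': 0.0, 'q': array([-1.32888144e+00,  2.64764105e-01,  1.60533267e+00,  4.06458629e-06,
        1.27370574e+00, -3.69099940e-02]), 'joint_vel': array([-0.00054084,  0.00033735, -0.00053134,  0.00052384, -0.00088423,
       -0.00102526]), 'joint_torque': array([ 9.38854464e-04, -5.15109444e+01, -3.67318261e+01,  8.58527005e-05,
        1.30883619e-02,  6.18422050e-06]), 'tool_pos': array([ 0.18560738, -0.64827169,  0.24397693]), 'tcp_rot': array([-3.10893525e+00, -4.36252350e-01,  3.48873548e-04]), 'wrist_force': array([-0.23597568,  0.24292763, -0.15530942]), 'torque': array([ 0.02609629, -0.02311187, -0.05900114]), 'grip_force': 0.0, 'width': 1.0031828263018068}
top {'K': array([[449.10453422,   0.        , 328.21185405],
       [  0.        , 449.10453422, 247.57561325],
       [  0.        ,   0.        ,   1.        ]]), 'position': array([ 0.47917063, -0.01067938,  0.74677811]), 'rotation': array([-2.15826358,  2.12811237, -0.18831086])}
stand_p [(array([182., 306.,  77., 149.]), 0.97), (array([450., 296.,  93., 159.]), 0.56)]
red_flag [(array([259., 238.,  32.,  27.]), 0.87), (array([317., 205.,  36.,  38.]), 0.75), (array([313., 260.,  41.,  37.]), 0.68), (array([262., 178.,  32.,  35.]), 0.67)]
scene {'K': array([[525.47060279,   0.        , 323.10037553],
       [  0.        , 525.47060279, 243.61991768],
       [  0.        ,   0.        ,   1.        ]]), 'position': array([ 0.97242774, -0.31022407,  0.68587857]), 'rotation': array([-2.2426911 , -1.15354782,  0.39608272])}
stand_p [(array([200., 317., 110., 154.]), 0.83), (array([413., 182., 130.,  96.]), 0.74)]
red_flag [(array([342., 251.,  30.,  43.]), 0.96), (array([439., 279.,  33.,  46.]), 0.77), (array([398., 237.,  30.,  50.]), 0.75), (array([376., 296.,  34.,  34.]), 0.56), (array([413., 182., 131., 105.]), 0.47)]
```

View pics/top1.png

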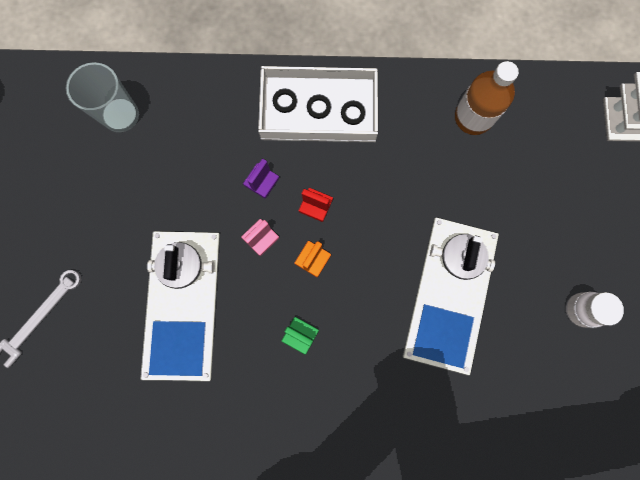

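View pics/scene1.png

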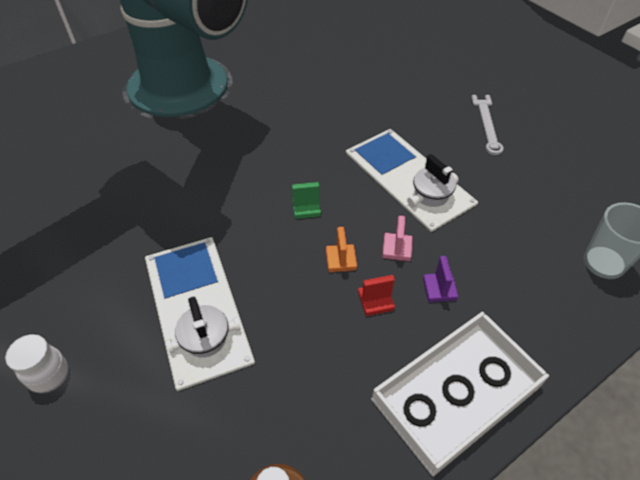

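The top view shows the left stand's knob at (171,262) and pad at (177,348). The right stand's knob is at (471,254) and its pad at (444,336). The red flag is at (316,204), with purple, pink and orange look-alikes close by. Next I'll measure positions.

```bash
cat > h.py <<'E'
from workcell import bot, eyes, spot_in
import cv2,numpy as np
from scipy.spatial.transform import Rotation as R
def cloud(d,K,T):
    v,u=np.mgrid[:480,:640];P=np.stack([(u-K[0,2])*d/K[0,0],(v-K[1,2])*d/K[1,1],d],-1)
    W=P@T[:3,:3].T+T[:3,3];W[d<=0]=np.nan;return W
def look(n):
    s=bot.read_state();p,d=eyes.read_camera(n);c=eyes.get_calibration(n)
    if n=="wrist":
        A=np.eye(4);A[:3,:3]=R.from_rotvec(s["tcp_rot"]).as_matrix();A[:3,3]=s["tool_pos"];T=A@c["T_tool_cam"]
    else:
        T=np.eye(4);T[:3,:3]=R.from_rotvec(c["rotation"]).as_matrix();T[:3,3]=c["position"]
    return p,cloud(d,c["K"],T)
def box(Q):
    (c,wh,a)=cv2.minAreaRect((Q*1000).astype(np.float32))
    b=cv2.boxPoints((c,wh,a));e=[b[1]-b[0],b[2]-b[1]];e=max(e,key=np.linalg.norm)
    return np.round(c,1),np.round(sorted(wh),1),round(float(np.degrees(np.arctan2(e[1],e[0])))%180,1)
def masks(p):
    h=cv2.cvtColor(p,cv2.COLOR_BGR2HSV);H,S,V=h[...,0],h[...,1],h[...,2]
    return dict(blue=(H>100)&(H<125)&(S>150)&(V>60),red=((H<4)|(H>176))&(S>180)&(V>60))
def blobs(m,n=60):
    k,l,st,_=cv2.connectedComponentsWithStats(m.astype(np.uint8))
    return [l==i for i in range(1,k) if st[i,4]>n]
E
python3 - <<'E'
from h import *
for n in("top","scene"):
    p,W=look(n);m=masks(p);z=W[...,2]
    print(n,"bench z",np.nanmedian(z))
    for b in blobs(m["blue"]&(z<.03),300):print("pad",box(W[b][:,:2]),np.nanmedian(z[b]))
    for b in blobs(m["red"]):
        print("red",box(W[b][:,:2]),np.nanmax(z[b]),"top",box(W[b&(z>.05)][:,:2]))
    for b in blobs((p.max(-1)<70)&(z>.07)&(z<.095)&(abs(W[...,1])<.5)&(abs(W[...,0]-.5)<.3),30):print("bar",box(W[b][:,:2]),np.nanmedian(z[b]),b.sum())
E
```

```text
top bench z 0.0008410105510431309
pad (array([ 458.2, -207.3]), array([82.4, 83.2]), 75.6) 0.010851873458673
pad (array([433.6, 219.5]), array([82.7, 83.4]), 89.7) 0.010971672497286589
red (array([675.6,   6.9]), array([44.9, 53.6]), 67.2) 0.06182700394710139 top (array([673.7,   1.9]), array([10.3, 44.1]), 67.7)
bar (array([ 583.7, -237.7]), array([11. , 50.6]), 166.8) 0.0837442790436389 267
bar (array([563. , 217.6]), array([12.2, 50.6]), 179.4) 0.08360538064440515 312
scene bench z 0.0022311966240435854
pad (array([435.2, 217.8]), array([80.7, 81.2]), 89.9) 0.011805492420357333
pad (array([ 459. , -208.3]), array([79. , 83.1]), 166.0) 0.012075480537246941
red (array([676.6,   0.9]), array([41.9, 42.4]), 67.5) 0.06257718612122076 top (array([ 6.78e+02, -5.00e-01]), array([ 9.2, 42.8]), 58.3)
bar (array([564.6, 216.5]), array([13.5, 53.2]), 176.6) 0.0821377838935719 264
bar (array([ 580.9, -238.2]), array([ 9.8, 35.9]), 166.7) 0.08563554124979444 168
bar (array([ 609.8, -244.8]), array([ 2.9, 11.2]), 76.2) 0.07817230300229028 55
```

>>> {"name": "carry_out", "arguments": {"series": "0.04 0.041 0 -3;0.04 0.041 0 -3;0.04 0.041 0 -3;0.04 0.041 0 -3;0.04 0.041 0 -3;0.04 0.041 0 -3;0.04 0.041 -0.02 -3;0.04 0.041 -0.02 -3;0.04 0.041 -0.02 -3;0.038 0.041 -0.02 -2.5;0 0 0 0;0 0 0 0", "jaw": 0, "grip_force": 35}}

```text
time: 1.9
tool_pos: [0.5837, -0.239, 0.1653]
tcp_rot: [3.12, -0.368, -0.001]
wrist_force: [0.3, -0.4, -0.3]
width: 0.5
grip_force: 0.0
```

```bash
cat > w.py <<'E'
from h import *
s=bot.read_state();M=R.from_rotvec(s["tcp_rot"]).as_matrix()
print("t",s["time"],np.round(s["tool_pos"],4),"yawx",np.degrees(np.arctan2(M[1,0],M[0,0])),s["q"].round(2),s["width"])
for n in("wrist","top"):
    p,W=look(n);z=W[...,2];m=masks(p);cv2.imwrite(f"pics/{n}_{s['time']:.2f}.png",p)
    for b in blobs((p.max(-1)<75)&(z>.07)&(z<.095)&(abs(W[...,1])<.5)&(abs(W[...,0]-.55)<.2),100):print(n,"bar",box(W[b][:,:2]),np.nanmedian(z[b]),b.sum())
    for b in blobs(m["blue"]&(z<.03),300):print(n,"pad",box(W[b][:,:2]),np.nanmedian(z[b]))
    for b in blobs(m["red"]):print(n,"red",box(W[b][:,:2]),np.nanmax(z[b]),"top",box(W[b&(z>np.nanmax(z[b])-.008)][:,:2]))
E
python3 w.py
```

```text
t 1.9 [ 0.5837 -0.239   0.1653] yawx -13.44669992280634 [-0.43  0.24  1.78 -0.    1.12  1.38] 0.49994327472642597
top bar (array([ 578.8, -236.8]), array([11.3, 40.2]), 165.3) 0.0838185979849273 228
top bar (array([562.2, 217.4]), array([11.7, 49. ]), 0.2) 0.08384826701172676 301
top pad (array([ 458.1, -207.1]), array([81.9, 82.7]), 76.0) 0.010833498882895087
top pad (array([433.6, 219.3]), array([82.6, 82.8]), 89.6) 0.010979876615228756
top red (array([673.5,   2.2]), array([43.1, 45.3]), 155.7) 0.06175144427195445 top (array([673.7,   2.1]), array([10.3, 44.3]), 67.7)
```

View pics/wrist_1.90.png

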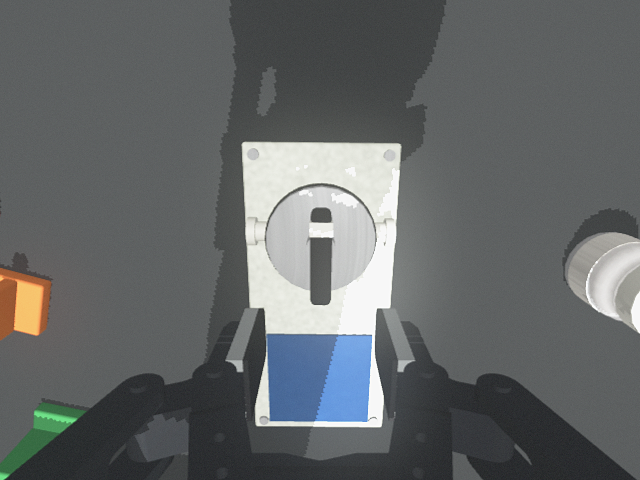

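The wrist view shows the bar at column 320, midway between the fingers and parallel to the pads, so I'll go down and pinch it.

>>> {"name": "carry_out", "arguments": {"series": "0 0.0005 -0.025 0;0 0 -0.025 0;0 0 -0.025 0;0 0 -0.02 0;0 0 0 0;0 0 0 0"}}

```text
time: 2.75
tool_pos: [0.5843, -0.2391, 0.0713]
tcp_rot: [3.119, -0.371, 0.002]
wrist_force: [0.4, 0.3, 0.2]
width: 0.505
grip_force: 0.0
```

>>> {"name": "carry_out", "arguments": {"series": "0 0 0 0;0 0 0 0;0 0 0 0;0 0 0 0;0 0 0 0", "jaw": -1, "grip_force": 35}}

```text
time: 3.38
tool_pos: [0.5845, -0.2394, 0.0716]
tcp_rot: [3.118, -0.37, 0.003]
wrist_force: [-2.2, -3.5, 5.8]
width: 0.132
grip_force: 38.1
```

Gripped: a width of 0.132 is about 11 mm, which matches the bar. Now I'll twist clockwise and read the torque.

>>> {"name": "carry_out", "arguments": {"series": "0 0 0 -5;0 0 0 -5;0 0 0 -5;0 0 0 -5;0 0 0 -5;0 0 0 -5;0 0 0 -5;0 0 0 -5;0 0 0 -5;0 0 0 0;0 0 0 0"}}

```text
time: 4.75
tool_pos: [0.5843, -0.2397, 0.0717]
tcp_rot: [2.74, -1.533, 0.004]
wrist_force: [-2.0, -4.8, 6.0]
width: 0.131
grip_force: 38.1
```

```bash
python3 -c "
from workcell import bot
s=bot.read_state();print(s['torque'],s['wrist_force'],s['q'])"
```

```text
[-0.66128381  0.36762889  0.22530921] [-2.02531617 -4.82337538  5.9524161 ] [-4.27877283e-01  3.38104736e-01  1.85117870e+00 -2.06905851e-03
  9.50050393e-01  2.16425253e+00]
```

>>> {"name": "carry_out", "arguments": {"series": "0 0 0 0;0 0 0 0;0 0 0 0", "jaw": 0}}

```text
time: 5.12
tool_pos: [0.5834, -0.2376, 0.0697]
tcp_rot: [-2.74, 1.535, 0.002]
wrist_force: [-0.7, -0.4, 1.0]
width: 0.496
grip_force: 0.2
```

>>> {"name": "carry_out", "arguments": {"series": "0 0 0.03 0;0 0 0.04 0;0 0 0.04 0;0 0 0.03 0;0 0 0 0;0 0 0 0;0 0 0 0"}}

```text
time: 6.0
tool_pos: [0.5826, -0.2377, 0.2079]
tcp_rot: [2.741, -1.536, -0.006]
wrist_force: [-0.4, 0.2, -0.3]
width: 0.5
grip_force: 0.0
```

```bash
python3 w.py
```

```text
t 6.0 [ 0.5826 -0.2377  0.2079] yawx -58.5237405878455 [-0.43  0.21  1.74  0.    1.19  2.17] 0.500382843423495
top bar (array([ 583.4, -237.9]), array([11.3, 50. ]), 164.6) 0.08384350479713887 274
top bar (array([562.9, 217.5]), array([12.3, 50. ]), 1.5) 0.08393824358011992 311
top pad (array([ 458. , -207.3]), array([82. , 82.7]), 76.0) 0.010937351980330523
top pad (array([433.3, 219.7]), array([82.8, 82.8]), 90.2) 0.010981951507240684
top red (array([675.3,   6.7]), array([44.7, 53.4]), 67.9) 0.061298026759381896 top (array([673.8,   2.2]), array([10.6, 44.2]), 67.6)
```

The right knob needed about 0.23 N m and sprang back, so it's tight. The left one is therefore loose, and I'll go there.

>>> {"name": "carry_out", "arguments": {"series": "0 0.02 0 10.3;0 0.02 0 10.3;0 0.02 0 10.3;0 0.02 0 10.3;0 0.02 0 10.3;0 0.02 0 10.3;0 0.02 0 10.3;0 0.02 0 10.3;0 0.02 0 10.3;0 0.02 0 10.3;0 0.02 0 10.3;0 0.02 0 10.3"}}

```text
time: 7.6
tool_pos: [0.5833, 0.0022, 0.2093]
tcp_rot: [-2.643, -1.697, 0.002]
wrist_force: [0.2, -1.0, -0.6]
width: 0.501
grip_force: 0.0
```

>>> {"name": "carry_out", "arguments": {"series": "-0.0018 0.0196 -0.004 10.4;-0.0018 0.0196 -0.004 10.4;-0.0018 0.0196 -0.004 10.4;-0.0018 0.0196 -0.004 10.4;-0.0018 0.0196 -0.004 10.4;-0.0018 0.0196 -0.004 10.4;-0.0018 0.0196 -0.004 10.4;-0.0018 0.0196 -0.004 10.4;-0.0018 0.0196 -0.004 10.4;-0.0018 0.0196 -0.004 10.4;-0.0018 0.0196 -0.004 10.4;0 0 0 0;0 0 0 0"}}

```text
time: 9.22
tool_pos: [0.5638, 0.2166, 0.1658]
tcp_rot: [-0.019, -3.141, 0.001]
wrist_force: [-0.7, -0.0, 0.3]
width: 0.501
grip_force: 0.0
```

```bash
python3 w.py
```

```text
t 9.225 [0.5638 0.2166 0.1658] yawx 179.32028978647037 [ 0.33  0.19  1.84 -0.    1.11 -1.23] 0.5010592461442224
wrist bar (array([558.2, 218.4]), array([11.4, 42.5]), 179.6) 0.08374081338212137 1376
wrist red (array([662.9,   8.2]), array([19.3, 42.3]), 65.2) 0.021131442629179542 top (array([662.2,   8.2]), array([17.2, 41.8]), 66.1)
wrist red (array([675.3,   6.8]), array([ 9.9, 34.6]), 66.5) 0.059348505251686834 top (array([675.2,   6.8]), array([10. , 34.6]), 66.5)
top bar (array([ 583.7, -237.7]), array([10.6, 50. ]), 167.1) 0.08388935575504491 266
top bar (array([552.1, 217.8]), array([12.3, 29. ]), 178.4) 0.08361969495676869 192
top pad (array([ 458.1, -207.4]), array([82.4, 82.6]), 76.1) 0.01092156810948619
top pad (array([433.7, 219.5]), array([82.9, 83. ]), 89.4) 0.011052411136334706
top red (array([675.6,   6.5]), array([45.2, 53.9]), 68.1) 0.062196206435536805 top (array([673.8,   2.1]), array([10.3, 44.4]), 68.7)
```

>>> {"name": "carry_out", "arguments": {"series": "0 0.001 -0.025 0;0 0 -0.025 0;0 0 -0.025 0;0 0 -0.02 0;0 0 0 0;0 0 0 0"}}

```text
time: 10.07
tool_pos: [0.5647, 0.2182, 0.0721]
tcp_rot: [0.015, 3.14, 0.001]
wrist_force: [0.2, 0.2, -0.5]
width: 0.499
grip_force: 0.0
```

>>> {"name": "carry_out", "arguments": {"series": "0 0 0 0;0 0 0 0;0 0 0 0;0 0 0 0;0 0 0 0", "jaw": -1}}

```text
time: 10.7
tool_pos: [0.5648, 0.2184, 0.0726]
tcp_rot: [0.014, 3.14, 0.001]
wrist_force: [-1.7, -1.3, 5.9]
width: 0.133
grip_force: 37.5
```

>>> {"name": "carry_out", "arguments": {"series": "0 0 0 -5;0 0 0 -5;0 0 0 -5;0 0 0 -5;0 0 0 -5;0 0 0 -5;0 0 0 -5;0 0 0 -5;0 0 0 -5;0 0 0 0;0 0 0 0"}}

```text
time: 12.08
tool_pos: [0.5643, 0.2172, 0.0726]
tcp_rot: [1.215, 2.896, -0.002]
wrist_force: [-2.0, -5.0, 8.4]
width: 0.135
grip_force: 37.9
```

```bash
python3 -c "
from workcell import bot
s=bot.read_state();print(s['torque'],s['wrist_force'],s['q'])"
```

```text
[-0.80064165  0.29892021  0.00215351] [-1.95409784 -5.03483375  8.37335706] [ 0.32713524  0.2936035   1.90919793 -0.00196847  0.93871174 -0.44812755]
```

>>> {"name": "carry_out", "arguments": {"series": "0 0 0 0;0 0 0 0;0 0 0 0;0 0 0 0", "jaw": 0}}

```text
time: 12.58
tool_pos: [0.5637, 0.2183, 0.071]
tcp_rot: [-1.215, -2.897, 0.0]
wrist_force: [0.3, 0.4, 0.7]
width: 0.503
grip_force: 0.0
```

>>> {"name": "carry_out", "arguments": {"series": "0 0 0.03 0;0 0 0.04 0;0 0 0.04 0;0 0 0.03 0;0 0 0 0;0 0 0 0;0 0 0 0"}}

```text
time: 13.45
tool_pos: [0.5628, 0.2178, 0.2091]
tcp_rot: [-1.214, -2.894, 0.004]
wrist_force: [-0.1, -0.5, 0.4]
width: 0.5
grip_force: 0.0
```

```bash
python3 w.py
```

```text
t 13.45 [0.5628 0.2178 0.2091] yawx 134.4760168084258 [ 0.33  0.16  1.8   0.    1.19 -0.45] 0.4999591190059449
wrist bar (array([560.7, 221.2]), array([11. , 39.6]), 135.0) 0.08379709776826835 640
wrist red (array([668.,  20.]), array([13.9, 22.9]), 131.1) 0.015500115188573804 top (array([667.6,  19.7]), array([14.8, 22.4]), 136.2)
top bar (array([ 583.8, -237.9]), array([11.1, 50.6]), 166.6) 0.08368522449247856 266
top bar (array([563.4, 217.4]), array([11.7, 51.2]), 134.3) 0.08360857142733658 291
top pad (array([ 458. , -207.4]), array([82.5, 83. ]), 76.0) 0.01089712653732866
top pad (array([433.5, 219.9]), array([82.6, 83.5]), 90.0) 0.011011634463581998
top red (array([673.3,   2.4]), array([45. , 45.1]), 68.1) 0.061533604236816086 top (array([673.9,   2.1]), array([10.5, 44.5]), 67.3)
```

The left knob turned with almost no torque and stayed at 45°, so it's the loose one. Next is the red flag.

>>> {"name": "carry_out", "arguments": {"series": "0.011 -0.0216 0 -6.7;0.011 -0.0216 0 -6.7;0.011 -0.0216 0 -6.7;0.011 -0.0216 0 -6.7;0.011 -0.0216 0 -6.7;0.011 -0.0216 0 -6.7;0.0115 -0.0216 -0.01 -6.7;0.0115 -0.0216 -0.01 -6.7;0.0115 -0.0216 -0.01 -6.7;0.0115 -0.0216 -0.01 -6.7;0 0 0 0;0 0 0 0", "jaw": -0.15}}

```text
time: 15.05
tool_pos: [0.6755, 0.0026, 0.1708]
tcp_rot: [-2.61, -1.746, 0.001]
wrist_force: [0.6, 0.4, -0.2]
width: 0.427
grip_force: 0.0
```

```bash
python3 w.py
```

```text
t 15.05 [0.6755 0.0026 0.1708] yawx 67.54917791768825 [-0.03  0.32  1.68  0.    1.15  0.36] 0.4269521974500886
top bar (array([ 584.1, -237.8]), array([10.7, 50.6]), 165.6) 0.08366071404792313 260
top pad (array([ 458.3, -207.3]), array([82.5, 82.6]), 166.0) 0.010887804572765392
```

```bash
ls -t pics | head -3; cp pics/wrist_15.0*.png pics/wf.png; python3 - <<'E'
from h import *
p,W=look("wrist");h=cv2.cvtColor(p,cv2.COLOR_BGR2HSV);z=W[...,2]
m=((h[...,0]<9)|(h[...,0]>172))&(h[...,1]>120)&(h[...,2]>50)
for b in blobs(m,100):print(box(W[b&(z>.05)][:,:2]) if (b&(z>.05)).sum()>20 else 0,b.sum(),np.nanmax(z[b]),np.argwhere(b).mean(0))
E
```

```text
top_15.05.png
wrist_15.05.png
top_13.45.png
(array([673.6,   3.2]), array([ 9.6, 44.7]), 67.7) 4039 0.06028217396265059 [229.88412974 317.48254518]
```

View pics/wf.png

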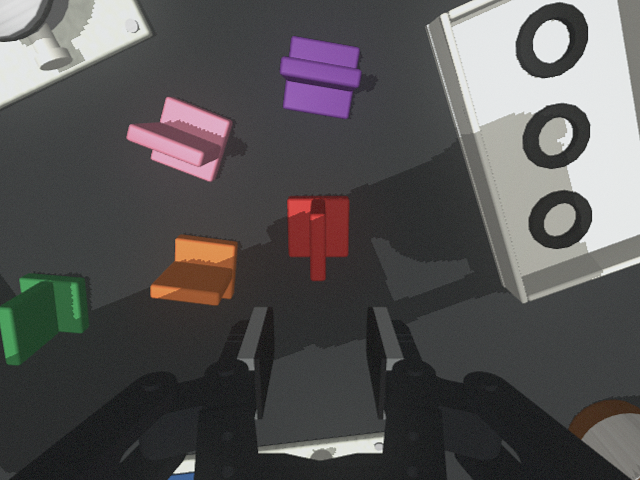

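The wrist view shows the red tab at (318,240), aligned between the fingers with clear space around it. I'll descend and grip.

>>> {"name": "carry_out", "arguments": {"series": "-0.0015 0 -0.03 0;0 0 -0.03 0;0 0 -0.03 0;0 0 -0.02 0;0 0 -0.02 0;0 0 0 0;0 0 0 0"}}

```text
time: 16.08
tool_pos: [0.6753, 0.0022, 0.0421]
tcp_rot: [2.612, 1.744, 0.002]
wrist_force: [0.7, 0.3, 0.0]
width: 0.426
grip_force: 0.0
```

>>> {"name": "carry_out", "arguments": {"series": "0 0 0 0;0 0 0 0;0 0 0 0;0 0 0 0;0 0 0 0", "jaw": -1, "grip_force": 30}}

```text
time: 16.7
tool_pos: [0.6756, 0.0021, 0.0427]
tcp_rot: [2.611, 1.744, 0.003]
wrist_force: [-0.3, 0.3, 5.2]
width: 0.111
grip_force: 31.5
```

>>> {"name": "carry_out", "arguments": {"series": "0 0 0.01 0;0 0 0.02 0;0 0 0.04 0;0 0 0.04 0;0 0 0.02 0;0 0 0 0"}}

```text
time: 17.45
tool_pos: [0.6758, 0.0021, 0.1739]
tcp_rot: [2.61, 1.743, 0.006]
wrist_force: [1.0, 0.6, -0.5]
width: 0.109
grip_force: 30.5
```

>>> {"name": "carry_out", "arguments": {"series": "-0.01 0.009 0 1;-0.0202 0.0181 0 2;-0.0202 0.0181 0 2;-0.0202 0.0181 0 2;-0.0202 0.0181 0 2;-0.0202 0.0181 0 2;-0.0202 0.0181 0 2;-0.0202 0.0181 0 2;-0.0202 0.0181 0 2;-0.0202 0.0181 0 2;-0.0202 0.0181 0 2;-0.0202 0.0181 0 1;-0.01 0.0094 0 0;0 0 0 0;0 0 0 0"}}

```text
time: 19.32
tool_pos: [0.4327, 0.2195, 0.1714]
tcp_rot: [2.231, 2.211, 0.0]
wrist_force: [0.3, -0.3, -0.3]
width: 0.112
grip_force: 30.5
```

```bash
python3 w.py; python3 -c "
import cv2;cv2.imwrite('pics/x.png',cv2.imread('pics/'+sorted([f for f in __import__('os').listdir('pics') if f.startswith('wrist_')],key=lambda f:float(f[6:-4]))[-1]))"
```

```text
t 19.325 [0.4327 0.2195 0.1714] yawx 89.47899535082351 [ 0.42 -0.04  2.08 -0.    1.1   0.43] 0.11179018378771576
wrist bar (array([561.3, 220.2]), array([12.4, 48.7]), 134.4) 0.0835228895387081 1867
top bar (array([ 583.9, -238.1]), array([10.7, 50.8]), 165.9) 0.08358909125916558 266
top bar (array([563.6, 217.4]), array([12.6, 51.6]), 134.8) 0.08361855740121837 304
top pad (array([ 458.1, -207.5]), array([82.5, 83.1]), 75.9) 0.010855932214017483
top pad (array([433.3, 219.5]), array([82.1, 82.9]), 89.6) 0.010977480204714118
top red (array([434.4, 208. ]), array([46.7, 51.2]), 95.8) 0.2907237344419329 top (array([443. , 183.2]), array([0., 1.]), 14.0)
```

View pics/x.png

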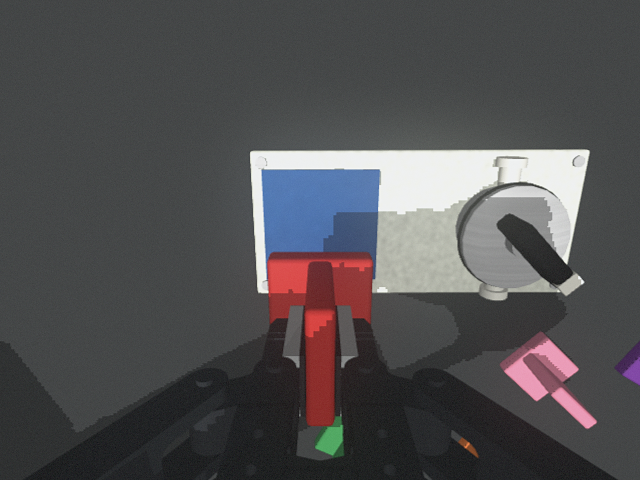

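The flag is held upright at (320,320), above the pad. I'll lower it slowly.

>>> {"name": "carry_out", "arguments": {"series": "0 0 -0.02 0;0 0 -0.03 0;0 0 -0.03 0;0 0 -0.02 0;0 0 -0.01 0;0 0 -0.003 0;0 0 0 0;0 0 0 0"}}

```text
time: 20.42
tool_pos: [0.4331, 0.22, 0.0592]
tcp_rot: [2.231, 2.211, 0.003]
wrist_force: [-0.0, -0.4, -0.4]
width: 0.11
grip_force: 30.5
```

>>> {"name": "carry_out", "arguments": {"series": "0 0 -0.0015 0;0 0 -0.0015 0;0 0 0 0"}}

```text
time: 20.8
tool_pos: [0.4321, 0.2196, 0.0552]
tcp_rot: [-2.231, -2.211, 0.0]
wrist_force: [0.5, 0.3, -0.1]
width: 0.112
grip_force: 30.5
```

>>> {"name": "carry_out", "arguments": {"series": "0 0 -0.001 0;0 0 -0.001 0;0 0 0 0;0 0 0 0"}}

```text
time: 21.3
tool_pos: [0.4323, 0.2197, 0.0532]
tcp_rot: [-2.232, -2.211, 0.0]
wrist_force: [0.5, -0.1, 0.1]
width: 0.114
grip_force: 30.5
```

>>> {"name": "carry_out", "arguments": {"series": "0 0 -0.0008 0;0 0 -0.0007 0;0 0 0 0;0 0 0 0"}}

```text
time: 21.8
tool_pos: [0.4324, 0.2197, 0.0526]
tcp_rot: [2.232, 2.211, -0.0]
wrist_force: [-3.2, -1.9, 6.7]
width: 0.114
grip_force: 31.5
```

It has touched down, so I'll release and back off.

>>> {"name": "carry_out", "arguments": {"series": "0 0 0 0;0 0 0 0;0 0 0 0;0 0 0 0", "jaw": -0.2}}

```text
time: 22.3
tool_pos: [0.4322, 0.2197, 0.0517]
tcp_rot: [-2.232, -2.211, 0.0]
wrist_force: [-0.6, 0.2, 0.7]
width: 0.4
grip_force: 0.0
```

>>> {"name": "carry_out", "arguments": {"series": "0 0 0.01 0;0 0 0.02 0;0 0 0.04 0;0 0 0.04 0;0 0 0.03 0;0 -0.04 0.03 0;0 -0.04 0.02 0;0.02 -0.04 0 0;0.02 -0.04 0 0;0 0 0 0;0 0 0 0;0 0 0 0"}}

```text
time: 23.8
tool_pos: [0.4718, 0.0605, 0.2418]
tcp_rot: [-2.23, -2.212, -0.0]
wrist_force: [-0.3, -0.2, -0.4]
width: 0.401
grip_force: 0.0
```

```bash
python3 w.py; ls -t pics|head -2; python3 -c "
import cv2
from workcell import eyes
cv2.imwrite('pics/end.png',eyes.read_camera('scene')[0])"
```

```text
t 23.8 [0.4718 0.0605 0.2418] yawx 89.54029004581793 [ 0.07 -0.12  2.02  0.    1.24  0.08] 0.401097321379293
wrist bar (array([572.4, 202.1]), array([ 7.3, 19.8]), 161.6) 0.07636883190583232 229
top bar (array([ 583.9, -237.8]), array([10.6, 50.4]), 166.2) 0.0834598573948867 261
top pad (array([ 458.1, -207.1]), array([82.2, 82.7]), 75.7) 0.01087310146882181
top_23.80.png
wrist_23.80.png
```

View pics/end.png

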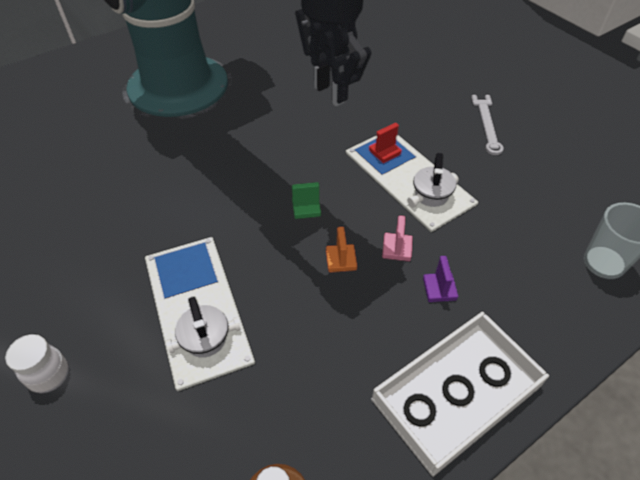

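The red flag is upright in the middle of the left stand's pad, at (386,143). Its knob is still turned, the other knob is back at 0, and the robot is clear of everything.

```bash
python3 -c "
from workcell import bot
print(bot.finish_job())"
```

```text
the job is handed in; nothing more can be done
None
```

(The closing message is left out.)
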